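# Start the kiln from its control box

## Task

Start the kiln at the grey control box: with the fingertips push the blue key right in, then the white key, then the green key, each lightly. Do not push the red stop key, and do not lift or shift any of the things standing about.

Things in the scene. Friction and masses are not known exactly. Their poses are not given: they have to be found in the camera images.
- kiln_box: Grey kiln control box, 160 x 160 mm, 50 mm high with a dark steel panel on top, standing fixed on the table (it cannot be shifted). Origin: centre of its underside; z up. Four push keys stand on the panel in a 2 x 2 block at box x = -38 and +30 mm, y = -37 and +37 mm; which colour stands where changes. A black display strip with a green window lies along the +x edge of the panel.
- blue_key (a joint): Blue round push key, 27 mm across, flat top; a vertical slide with friction. Value = how far it has been pushed down, in m: 0 = fully out (all four keys start so; top 20 mm above the box's panel, 70 mm above the table), 0.012 = fully in (hard stop; top 8 mm above the panel). About 3 N pushes it; it stays where it is left. Never load it with more than 25 N. Counts as in beyond 0.008. Vent; first.
- blue_key_top (a point): Centre of the blue key's top face; it moves down with the key. z axis up.
- white_key (a joint): White round push key, 27 mm across, flat top; a vertical slide with friction. Value = how far it has been pushed down, in m: 0 = fully out (all four keys start so; top 20 mm above the box's panel, 70 mm above the table), 0.012 = fully in (hard stop; top 8 mm above the panel). About 3 N pushes it; it stays where it is left. Never load it with more than 25 N. Counts as in beyond 0.008. Power; second.
- white_key_top (a point): Centre of the white key's top face; it moves down with the key. z axis up.
- green_key (a joint): Green round push key, 27 mm across, flat top; a vertical slide with friction. Value = how far it has been pushed down, in m: 0 = fully out (all four keys start so; top 20 mm above the box's panel, 70 mm above the table), 0.012 = fully in (hard stop; top 8 mm above the panel). About 3 N pushes it; it stays where it is left. Never load it with more than 25 N. Counts as in beyond 0.008. Start; third.
- green_key_top (a point): Centre of the green key's top face; it moves down with the key. z axis up.
- red_key (a joint): Red round push key, 27 mm across, flat top; a vertical slide with friction. Value = how far it has been pushed down, in m: 0 = fully out (all four keys start so; top 20 mm above the box's panel, 70 mm above the table), 0.012 = fully in (hard stop; top 8 mm above the panel). About 3 N pushes it; it stays where it is left. Never load it with more than 25 N. Counts as in beyond 0.008. Emergency stop; never to be pushed.
- red_key_top (a point): Centre of the red key's top face; it moves down with the key. z axis up.
- sprig_mould: Loose round brown plaster mould, 66 mm across, 34 mm high, on the +y side of the box; bystander. Origin: centre of its underside.
- round_cutter: Loose round tin cutter, 66 mm across, 35 mm high, on the -y side of the box; bystander. Origin: centre of its underside.
- oxide_bottle: Loose small brown bottle with black cap, 38 mm across, 76 mm high, behind (+x of) the box; bystander. Origin: centre of its underside.
- slip_jar: Loose stoneware jar with black lid, 68 mm across, 104 mm high; bystander. Origin: centre of its underside.
- wood_block: Loose pine block, 45 x 90 x 30 mm; bystander. Origin: centre of its underside.
- slip_bowl: Loose white enamel bowl with blue rim, 150 mm across, 57 mm high; bystander. Origin: centre of its underside.

How it is judged:
On the way, in this order (a step that is already met when the one before it is completed fails the run):
1. the blue key is pushed in (value of joint blue_key above 0.008 m), for 0.1 s.
2. then the white key is pushed in (value of joint white_key above 0.008 m), for 0.1 s.
3. then the green key is pushed in (value of joint green_key above 0.008 m), for 0.1 s.
At the end, for the whole second after the job is handed in: The blue, white and green keys are each in by more than 8 mm of their 12 mm, the red key is out (less than 3 mm in), and the six loose things are at rest within 20 mm of where they stood (value of joint each of blue_key, white_key, green_key above 0.008 m and value of joint red_key below 0.003 m and distance of each of sprig_mould, round_cutter, oxide_bottle, slip_jar, wood_block, slip_bowl from where it was at the start of the episode below 0.02 m and linear speed of each of sprig_mould, round_cutter, oxide_bottle, slip_jar, wood_block, slip_bowl below 0.02 m/s); the robot touches nothing.
It fails at once if the white key is pushed before the blue key is in (value of joint white_key above 0.003 m and value of joint blue_key below 0.008 m).
It fails at once if the green key is pushed before the white key is in (value of joint green_key above 0.003 m and value of joint white_key below 0.008 m).
It fails at once if the red key is pushed (more than 3 mm) (value of joint red_key above 0.003 m).
It fails at once if a key or the box is pressed hard (over 25 N) (contact force between any of the fingers, the arm and blue_key above 25 N or contact force between any of the fingers, the arm and white_key above 25 N or contact force between any of the fingers, the arm and green_key above 25 N or contact force between any of the fingers, the arm and red_key above 25 N or contact force between any of the fingers, the arm and kiln_box above 25 N).
It fails at once if a thing standing about is shifted, lifted or carried (over 20 mm) (distance of any of sprig_mould, round_cutter, oxide_bottle, slip_jar, wood_block, slip_bowl from where it was at the start of the episode above 0.02 m).
It also fails if it takes over 38 s, if anything falls off the work surface, if the arm or the gripper's body presses on something with over 40 N, if the wrist force passes 120 N, or if a joint passes its speed limit or range.

## Robot

A 7-joint arm with a two-finger parallel gripper is mounted at the origin on a cart in front of the work surface, level with it; the furniture and walls round the work are solid. World frame = base frame: x ahead of the robot, y to its left, z up, the work surface at z = 0. Lengths are in m, angles in rad, forces in N, time in s.
With the tool pointing down it reaches from about 0.4 to 0.925 m from the base axis. Payload 5.6 kg.
Tool frame: the origin (TCP) lies at the very end of the fingers, on their centre line; the grasp point (between the pads) lies arm.grip_depth behind it (arm.grip_depth is the distance from the TCP to the grasp point, in m); z points along the fingers, y is the line along which they close (so a half turn about z gives the same grasp; the last joint's range is limited). The gripper opens to 85 mm and grips with 20 to 120 N. Pads are 22 mm wide; open, the fingers measure 114 mm over their backs; the gripper's body (76 mm by 85 mm) begins 54 mm behind the grasp point. The pads swing forward as they close: fully open they stand 13 mm farther back than shut.
Start: joints at [1.181, 0.468, -0.012, 1.603, 0.006, 1.071, -0.056], TCP at [0.221, -0.611, 0.21] pointing down, gripper open.
Joint ranges: [-2.53, 2.53], [-0.31, 2.02], [-1.57, 1.55], [0.28, 2.44], [-1.29, 4.43], [0.15, 1.84], [-2.92, 2.92]. Speed limits (rad/s): [2.57, 2.57, 3.14, 3.14, 3.14, 3.14, 3.14].

## Interface

Orientations are given as [roll, pitch, yaw] about the fixed x, y, z axes, in that order (R = Rz(yaw) Ry(pitch) Rx(roll)).
In Python, from station import arm, cams gives the robot as it stands.
- The arm moves only by the tool servo_tool, never from a script. Its argument "targets" is a list of rows, each a list of 4 numbers: the shift along the tool's x, y, z in m, then the turn about the tool's z in degrees. In form: [[x, y, z, roll], ...]. A call has 1 to 20 rows; each row is the pose to reach, as a shift and turn from the pose commanded when the call began, along the tool's axes at that moment; what a row does not reach only later rows make up. A row lasts 1/10 s, in which the tool goes at most 50 mm and 8.59 degrees, less where a joint would pass 70% of its speed; a pose out of reach is approached as far as the arm can. A call with a gripper value outside its range is refused whole. "claw" is the opening, from 0 (shut) to 1 (fully open), set as the call begins (left out, the last holds). The fingers move at their own pace and stop on an object; "newtons" is the grip in N (left out, the last holds). Time passes only in rows, so rows that repeat a pose let the fingers close. It gives the time, the measured TCP pose, the force, the opening and the grip force at its end, in the units of the state.
- arm.read_state(): the state, without advancing time (a new reading comes with each control period).
- cams.get_image(name): name is "scene" or "top"; returns a dict with "frame" (480x640x3 uint8, red, green, blue), "range_z" (480x640 float32, m along the optical axis (not along the pixel's ray), 0 where there is no reading), "mtx" (3x3 intrinsics, pixels), "cam_to_world" (4x4, takes a point from camera to world coordinates). Camera axes: x right, y up, looking along -z (the intrinsics and any distortion apply to the point x, -y, -z); pixel columns grow to the right and rows downward; lengths in m; the calibration is good to about 2 mm. A picture is of the moment at which its call begins.
- arm.hand_in(): hands the job in; it is judged then, once.
The state is a dict: "t": time; "joints": joint angles; "joint_velocities": joint speeds; "effort": joint torques, N m; "tool_pos": TCP position; "ee_rot": TCP orientation; "contact_force": force on the tool from outside, world axes, zero at the start; "moment": the same for the moment, N m; "width": finger opening in m; "grasp_force": force on a finger pad.
Only numpy, scipy, OpenCV 4.12 (cv2) and the standard library are available. Lean on these libraries where they do the work, as an engineer would, in place of code of your own. Each camera call takes 0.05 s, during which the arm holds its last target. There are 200 camera calls.

## Working session

There is one attempt and no reset: what is moved stays moved. The work goes in short steps, Python scripts to look and compute and a tool call to move; the robot and the scene stay as the last step left them, time stands still between calls to the robot, and variables do not carry over. Pictures are saved under pics/ and viewed, at most 10 in all, crops included, and the job is handed in when it is done.

Besides the shell and the picture viewer there is one more tool, called after "Call:" as name([rows], argument=value, ...), one row to a line, values as JSON. servo_tool: Moves the arm, as the interface text tells. Its arguments: {"type":"object","properties":{"targets":{"type":"array"},"claw":{"type":"number"},"newtons":{"type":"number"}},"required":["targets"]}

```bash
mkdir -p pics; cat > h.py <<'E'
import numpy as np, cv2
from station import arm, cams
def look(n,f):
    d=cams.get_image(n); cv2.imwrite('pics/'+f,d['frame'][:,:,::-1]); np.savez('pics/'+f+'.npz',**d); return d
def world(d,u,v,z):
    u=np.atleast_1d(u).astype(float);v=np.atleast_1d(v).astype(float);K=d['mtx'];T=d['cam_to_world']
    r=np.stack([(u-K[0,2])/K[0,0],-(v-K[1,2])/K[1,1],-np.ones_like(u)])
    r=T[:3,:3]@r;o=T[:3,3:]
    return (o+r*(z-o[2])/r[2]).T
E
python3 - <<'E'
from h import *
look('top','t1.png');look('scene','s1.png')
s=arm.read_state();print(s['tool_pos'],s['ee_rot'],s['width'],s['t'],arm.grip_depth)
E
```

```text
[ 0.22067149 -0.61081161  0.2091217 ] [-3.13998129e+00  9.18132948e-05  3.46725137e-01] 0.08543760289769144 0.1 0.0187
```

View pics/t1.png

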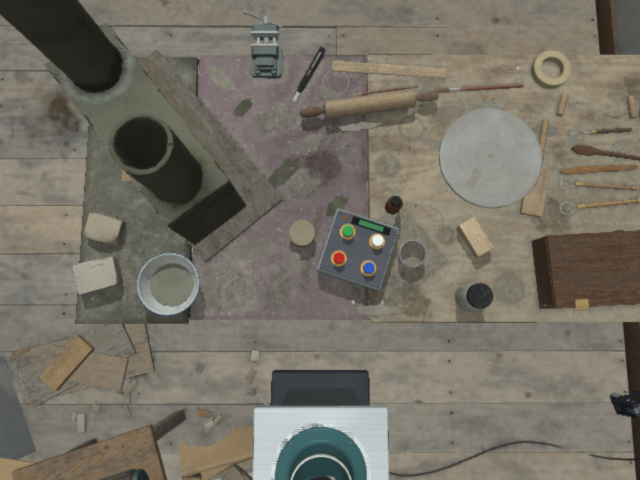

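View pics/s1.png

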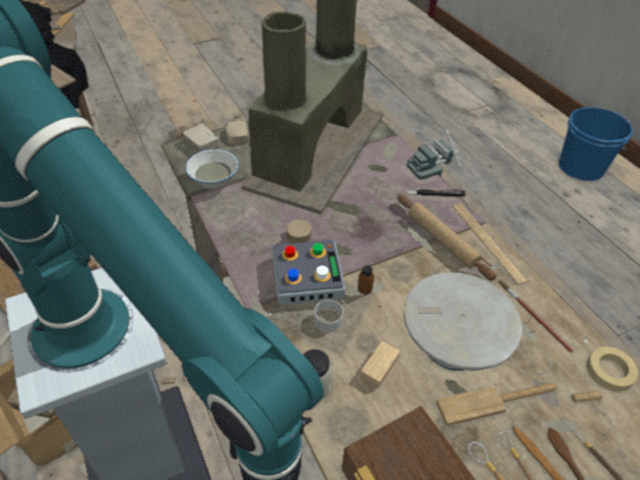

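The top view shows the box centred near (358,249), with green at (348,232), white (377,241), red (339,258) and blue (369,268). The bottle is at (394,204), the cutter at (412,253) and the mould at (302,233). In the scene view the keys are red (290,253), green (318,250), blue (293,276) and white (322,272).

```bash
python3 - <<'E'
from h import *
guess={'t1':dict(green=(348,232),white=(377,241),red=(339,258),blue=(369,268)),'s1':dict(red=(290,253),green=(318,250),blue=(293,276),white=(322,272))}
P={}
for f in guess:
    d=dict(np.load(f'pics/{f}.png.npz')); hsv=cv2.cvtColor(d['frame'],cv2.COLOR_RGB2HSV).astype(int);H,S,V=hsv[...,0],hsv[...,1],hsv[...,2]
    M=dict(green=(abs(H-62)<18)&(S>120)&(V>70),white=(S<50)&(V>170),red=((H<6)|(H>172))&(S>150)&(V>90),blue=(abs(H-113)<12)&(S>120)&(V>90))
    for c,(u,v) in guess[f].items():
        m=M[c].copy();k=np.zeros_like(m);k[v-12:v+13,u-12:u+13]=1
        n,l,st,ce=cv2.connectedComponentsWithStats((m&k).astype(np.uint8));i=1+np.argmax(st[1:,4])
        p=world(d,*ce[i],.07)[0];P[f,c]=p;print(f,c,st[i,4],ce[i].round(1),p.round(4), d['range_z'][v,u])
B=np.array([P['t1',c] for c in ('red','blue','green','white')])
ax=(B[2]+B[3]-B[0]-B[1])[:2];print('yaw',np.degrees(np.arctan2(ax[1],ax[0])),'dx',np.linalg.norm(ax)/2, 'dy',np.linalg.norm((B[0]+B[2]-B[1]-B[3])[:2])/2)
d=dict(np.load('pics/t1.png.npz'))
for n,u,v,z in [('bottle',395,204,.076),('cutter',412,253,.035),('mould',302,233,.034),('jar',480,295,.104),('block',476,237,.03)]: print(n,world(d,u,v,z)[0].round(3))
E
```

```text
t1 green 79 [347.4 230.6] [ 0.5665 -0.0627  0.07  ] 1.248486
t1 white 99 [377.3 239.9] [ 0.5442 -0.133   0.07  ] 1.2462507
t1 red 88 [338.5 257.5] [ 0.5026 -0.0413  0.07  ] 1.2365785
t1 blue 86 [368.4 267.4] [ 0.4791 -0.1112  0.07  ] 1.2333738
s1 red 84 [289.6 250.5] [ 0.5005 -0.0471  0.07  ] 1.3385413
s1 green 101 [317.4 248.3] [ 0.5638 -0.0693  0.07  ] 1.3443557
s1 blue 115 [292.7 273.8] [ 0.4768 -0.1165  0.07  ] 1.294826
s1 white 99 [322. 270.] [ 0.5433 -0.135   0.07  ] 1.2988241
yaw -18.523300212173947 dx 0.06805021045916497 dy 0.07378670908274161
bottle [ 0.629 -0.176  0.076]
cutter [ 0.517 -0.22   0.035]
mould [0.567 0.046 0.034]
jar [ 0.413 -0.36   0.104]
block [ 0.557 -0.379  0.03 ]
```

Call:
servo_tool([
  [0.01, -0.009, 0, 0],
  [0.03, -0.028, 0, 0],
  [0.06, -0.055, 0, 0],
  [0.09, -0.083, 0, 0],
  [0.12, -0.111, 0, 0],
  [0.15, -0.139, 0, 0],
  [0.18, -0.167, 0, 0],
  [0.21, -0.194, 0, 0],
  [0.24, -0.222, 0, 0],
  [0.27, -0.25, 0.01, 0],
  [0.3, -0.278, 0.02, 0],
  [0.33, -0.306, 0.04, 0],
  [0.36, -0.333, 0.06, 0],
  [0.385, -0.357, 0.08, 0],
  [0.4, -0.371, 0.1, 0],
  [0.408, -0.378, 0.105, 0],
  [0.411, -0.381, 0.11, 0],
  [0.411, -0.381, 0.11, 0],
  [0.411, -0.381, 0.11, 0],
], claw=0, newtons=20)

```text
t: 2.0
tool_pos: [0.4779, -0.1146, 0.1006]
ee_rot: [3.141, -0.0, 0.345]
contact_force: [-0.4, -0.2, 0.5]
width: -0.0002
grasp_force: 0.0
```

```bash
python3 - <<'E'
from h import *
d=look('scene','s2.png');cv2.imwrite('pics/s2c.png',cv2.resize(d['frame'][200:330,230:400,::-1],None,fx=4,fy=4,interpolation=2))
E
```

```text
(no output)
```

View pics/s2c.png

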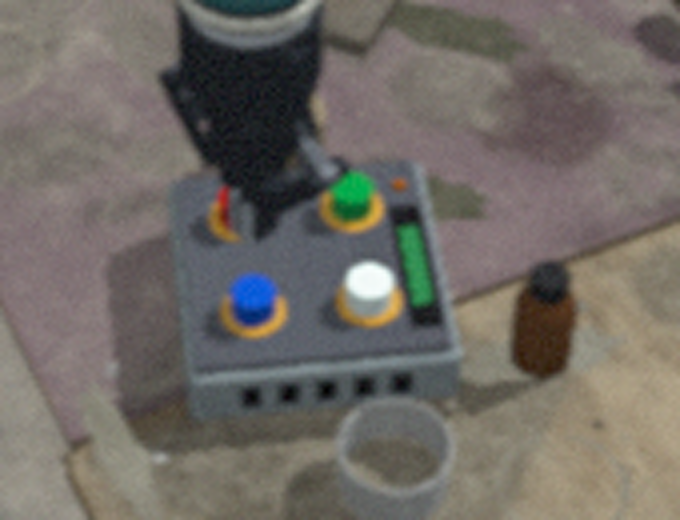

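The crop shows the fingertips at about (262,235), above and behind the blue key top at (254,287). I'll check whether the 30 mm of height explains that offset.

```bash
python3 - <<'E'
from h import *
d=dict(np.load('pics/s2.png.npz'))
K=d['mtx'];T=np.linalg.inv(d['cam_to_world'])
for p in [(.478,-.1146,.1006),(.478,-.1146,.07)]:
    c=T[:3,:3]@np.array(p)+T[:3,3];u=K[0,0]*c[0]/-c[2]+K[0,2];v=K[1,1]*-c[1]/-c[2]+K[1,2];print(u,v,'crop',(u-230)*4,(v-200)*4)
E
```

```text
292.72554609079236 264.40564234875785 crop 250.90218436316945 257.6225693950314
292.84109508175476 273.0833871090953 crop 251.36438032701903 292.3335484363813
```

```bash
python3 - <<'E'
from h import *
d=dict(np.load('pics/s2.png.npz'))
K=d['mtx'];v,u=np.mgrid[0:480,0:640];z=d['range_z'];
c=np.stack([(u-K[0,2])/K[0,0]*z,-(v-K[1,2])/K[1,1]*z,-z],-1)
w=c@d['cam_to_world'][:3,:3].T+d['cam_to_world'][:3,3]
for v in range(252,274,2): print(v,[(int(round(1e3*w[v,u,0])),int(round(1e3*w[v,u,1])),int(round(1e3*w[v,u,2]))) for u in range(284,304,3)])
E
```

```text
252 [(489, -39, 62), (466, -111, 145), (470, -119, 151), (474, -125, 155), (475, -140, 170), (477, -151, 179), (480, -160, 187)]
254 [(488, -40, 56), (466, -112, 139), (469, -122, 148), (474, -126, 149), (480, -129, 150), (524, -50, 49), (530, -55, 52)]
256 [(487, -42, 51), (465, -112, 133), (469, -119, 138), (474, -126, 143), (482, -125, 138), (520, -58, 51), (528, -59, 50)]
258 [(486, -46, 49), (490, -54, 55), (469, -121, 133), (473, -127, 137), (481, -126, 133), (518, -62, 49), (524, -67, 52)]
260 [(484, -51, 48), (490, -55, 49), (469, -119, 125), (476, -122, 125), (507, -68, 54), (515, -70, 52), (522, -70, 49)]
262 [(480, -59, 51), (485, -65, 54), (494, -62, 47), (499, -69, 51), (505, -73, 52), (513, -74, 50), (519, -79, 52)]
264 [(478, -62, 47), (482, -71, 55), (490, -72, 52), (497, -74, 50), (504, -77, 50), (509, -83, 53), (516, -83, 50)]
266 [(475, -71, 50), (480, -76, 53), (487, -77, 51), (495, -78, 48), (501, -83, 51), (509, -83, 47), (515, -87, 48)]
268 [(473, -75, 49), (136, -878, 1067), (484, -85, 54), (491, -86, 51), (499, -87, 48), (505, -91, 50), (512, -93, 49)]
270 [(471, -79, 47), (476, -85, 50), (476, -103, 70), (482, -107, 71), (489, -109, 70), (503, -96, 48), (509, -99, 48)]
272 [(466, -92, 56), (467, -105, 69), (473, -110, 71), (479, -113, 72), (485, -117, 73), (499, -102, 50), (505, -108, 53)]
```

Laterally the fingertips are right over the blue key, so I'll descend and watch the force.

Call:
servo_tool([
  [0, 0, 0.008, 0],
  [0, 0, 0.016, 0],
  [0, 0, 0.022, 0],
  [0, 0, 0.026, 0],
  [0, 0, 0.029, 0],
  [0, 0, 0.031, 0],
  [0, 0, 0.033, 0],
  [0, 0, 0.034, 0],
  [0, 0, 0.034, 0],
])

```text
t: 2.95
tool_pos: [0.478, -0.1133, 0.0659]
ee_rot: [3.142, 0.0, 0.347]
contact_force: [0.5, 0.0, 0.3]
width: 0.0002
grasp_force: 0.0
```

```bash
python3 - <<'E'
from h import *
d=look('scene','s3.png');cv2.imwrite('pics/s3c.png',cv2.resize(d['frame'][200:330,230:400,::-1],None,fx=4,fy=4,interpolation=2))
print(arm.read_state()['contact_force'])
E
```

```text
[0.18566417 0.47209314 0.23023222]
```

View pics/s3c.png

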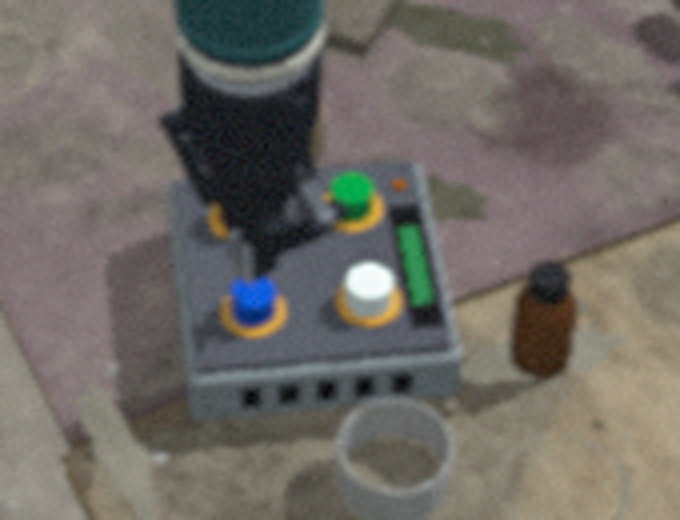

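The tip is now at about (260,280), at the top face of the blue key, with no force yet. I'll continue slowly.

Call:
servo_tool([
  [0, 0, 0.002, 0],
  [0, 0, 0.004, 0],
  [0, 0, 0.005, 0],
  [0, 0, 0.006, 0],
])

```text
t: 3.4
tool_pos: [0.4779, -0.1133, 0.0598]
ee_rot: [-3.142, 0.0, 0.347]
contact_force: [-0.2, -1.1, 0.3]
width: 0.0005
grasp_force: 0.0
```

Call:
servo_tool([
  [0, 0, 0.002, 0],
  [0, 0, 0.004, 0],
  [0, 0, 0.005, 0],
  [0, 0, 0.006, 0],
])

```text
t: 3.8
tool_pos: [0.4779, -0.1133, 0.0538]
ee_rot: [-3.142, 0.0, 0.347]
contact_force: [0.5, 0.3, 0.1]
width: 0.0001
grasp_force: 0.0
```

```bash
python3 - <<'E'
from h import *
d=look('scene','s4.png');cv2.imwrite('pics/s4c.png',cv2.resize(d['frame'][225:300,260:350,::-1],None,fx=7,fy=7,interpolation=2))
print(arm.read_state()['contact_force'],arm.read_state()['tool_pos'])
K=d['mtx'];v,u=np.mgrid[0:480,0:640];z=d['range_z'];
c=np.stack([(u-K[0,2])/K[0,0]*z,-(v-K[1,2])/K[1,1]*z,-z],-1)
w=c@d['cam_to_world'][:3,:3].T+d['cam_to_world'][:3,3]
for v in range(260,282,2): print(v,[tuple((1e3*w[v,u]).round().astype(int).tolist()) for u in range(284,304,3)])
E
```

```text
[-0.09706147  0.06200858  0.07072625] [ 0.47784951 -0.11330687  0.05373193]
260 [(484, -50, 47), (465, -112, 119), (468, -123, 130), (473, -128, 133), (479, -129, 130), (484, -135, 134), (482, -155, 155)]
262 [(481, -56, 47), (466, -111, 111), (469, -120, 118), (472, -130, 128), (478, -133, 128), (479, -146, 141), (482, -155, 149)]
264 [(476, -67, 53), (466, -110, 103), (469, -119, 111), (473, -126, 116), (474, -141, 131), (477, -150, 139), (482, -156, 143)]
266 [(475, -70, 50), (467, -108, 94), (468, -121, 107), (474, -125, 108), (475, -139, 123), (478, -148, 130), (514, -87, 48)]
268 [(471, -79, 53), (466, -109, 88), (469, -119, 97), (474, -124, 100), (483, -122, 94), (504, -92, 50), (511, -95, 51)]
270 [(470, -81, 50), (465, -110, 82), (469, -118, 89), (475, -122, 90), (483, -122, 87), (502, -97, 51), (508, -102, 53)]
272 [(467, -89, 51), (467, -106, 71), (469, -118, 82), (475, -123, 84), (487, -114, 68), (500, -102, 49), (506, -105, 49)]
274 [(464, -96, 53), (465, -111, 69), (470, -116, 72), (476, -119, 73), (483, -122, 72), (496, -110, 53), (503, -112, 51)]
276 [(462, -99, 51), (465, -111, 63), (469, -119, 69), (473, -126, 75), (481, -125, 69), (493, -116, 53), (501, -115, 48)]
278 [(461, -102, 47), (464, -111, 56), (468, -120, 63), (475, -122, 62), (480, -128, 66), (491, -121, 52), (498, -121, 49)]
280 [(457, -112, 53), (463, -113, 51), (468, -120, 56), (474, -124, 57), (481, -125, 55), (489, -125, 51), (495, -128, 51)]
```

View pics/s4c.png

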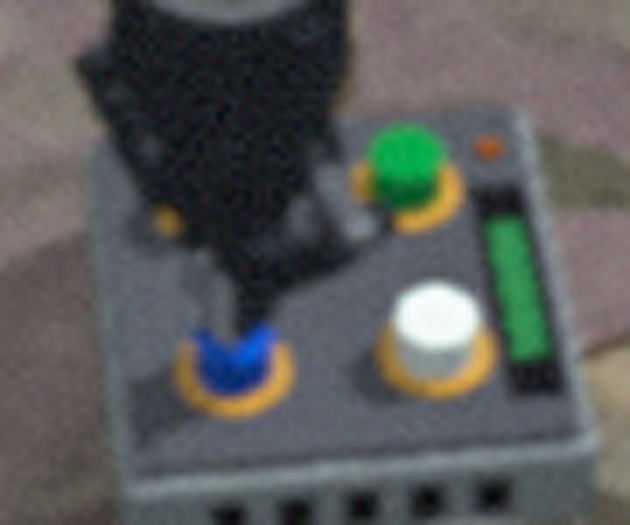

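The finger now stands on the blue key top at about (245,330), and the key is still out. So the real fingertips end roughly 20 mm above the reported TCP.

Call:
servo_tool([
  [0, 0, 0.002, 0],
  [0, 0, 0.004, 0],
  [0, 0, 0.005, 0],
  [0, 0, 0.006, 0],
])

```text
t: 4.25
tool_pos: [0.4778, -0.1134, 0.048]
ee_rot: [-3.142, 0.0, 0.347]
contact_force: [-0.1, 0.0, 3.7]
width: 0.0002
grasp_force: 1.5
```

Call:
servo_tool([
  [0, 0, 0.002, 0],
  [0, 0, 0.003, 0],
  [0, 0, 0.004, 0],
  [0, 0, 0.005, 0],
])

```text
t: 4.65
tool_pos: [0.4779, -0.1133, 0.0429]
ee_rot: [-3.142, 0.0, 0.347]
contact_force: [-1.5, 0.3, 3.1]
width: 0.0002
grasp_force: 1.5
```

Call:
servo_tool([
  [0, 0, 0.001, 0],
  [0, 0, 0.002, 0],
  [0, 0, 0.002, 0],
])

```text
t: 4.95
tool_pos: [0.478, -0.1133, 0.0408]
ee_rot: [-3.142, -0.0, 0.347]
contact_force: [-0.5, -0.2, 0.1]
width: -0.0003
grasp_force: 0.0
```

Call:
servo_tool([
  [0, 0, 0.001, 0],
  [0, 0, 0.001, 0],
])

```text
t: 5.15
tool_pos: [0.4781, -0.1133, 0.0399]
ee_rot: [3.141, -0.0, 0.347]
contact_force: [-0.2, -0.7, -0.6]
width: -0.0001
grasp_force: 0.4
```

```bash
cat >> h.py <<'E'
def cloud(d):
    K=d['mtx'];v,u=np.mgrid[0:480,0:640];z=d['range_z']
    c=np.stack([(u-K[0,2])/K[0,0]*z,-(v-K[1,2])/K[1,1]*z,-z],-1)
    return c@d['cam_to_world'][:3,:3].T+d['cam_to_world'][:3,3]
E
python3 - <<'E'
from h import *
d=look('scene','s5.png');cv2.imwrite('pics/s5c.png',cv2.resize(d['frame'][225:300,260:350,::-1],None,fx=7,fy=7,interpolation=2))
print(arm.read_state()['contact_force'])
w=cloud(d)
for v in range(268,286,2): print(v,[tuple((1e3*w[v,u]).round().astype(int).tolist()) for u in range(284,304,3)])
E
```

```text
[-0.0094049  -1.08118854  0.55413087]
268 [(473, -75, 48), (467, -107, 86), (470, -118, 96), (472, -129, 106), (475, -140, 116), (479, -146, 121), (482, -155, 129)]
270 [(468, -85, 54), (465, -111, 84), (469, -119, 90), (474, -124, 93), (475, -139, 108), (478, -148, 116), (481, -158, 126)]
272 [(468, -87, 49), (473, -93, 53), (468, -121, 86), (473, -126, 89), (482, -124, 82), (499, -103, 51), (506, -105, 49)]
274 [(464, -94, 52), (471, -97, 52), (469, -118, 75), (474, -124, 79), (482, -124, 75), (496, -109, 51), (504, -110, 49)]
276 [(463, -97, 48), (466, -107, 57), (469, -118, 68), (473, -125, 74), (484, -118, 60), (493, -117, 55), (501, -116, 50)]
278 [(459, -106, 53), (465, -109, 53), (469, -117, 59), (475, -122, 62), (482, -124, 61), (491, -120, 51), (498, -121, 49)]
280 [(458, -109, 49), (464, -112, 49), (468, -120, 56), (474, -124, 57), (482, -124, 53), (488, -127, 53), (496, -126, 49)]
282 [(454, -118, 54), (460, -121, 55), (467, -122, 52), (474, -125, 51), (479, -129, 53), (488, -126, 45), (491, -136, 55)]
284 [(452, -121, 50), (459, -124, 51), (465, -127, 51), (470, -132, 54), (478, -133, 51), (483, -137, 52), (491, -136, 47)]
```

View pics/s5c.png

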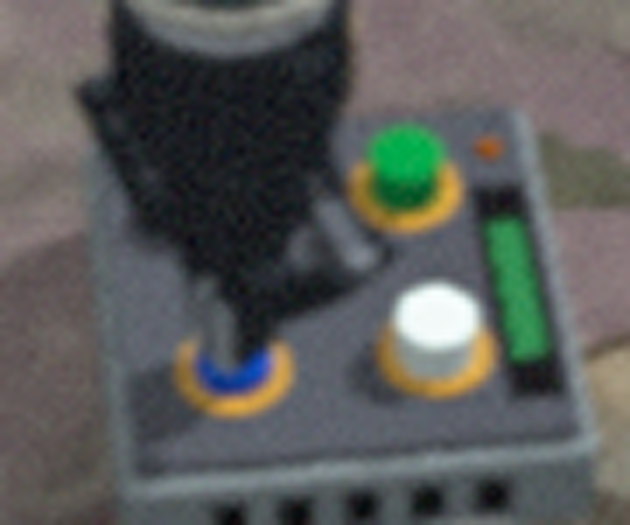

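The blue key is clearly well in: its top is at about (235,370), just above its ring. I'll press another millimetre at a time to find the stop.

Call:
servo_tool([
  [0, 0, 0.001, 0],
  [0, 0, 0.001, 0],
])

```text
t: 5.4
tool_pos: [0.4781, -0.1134, 0.0389]
ee_rot: [3.141, -0.0, 0.347]
contact_force: [0.1, -0.7, 0.7]
width: 0.0002
grasp_force: 0.6
```

Call:
servo_tool([
  [0, 0, 0.001, 0],
  [0, 0, 0.001, 0],
])

```text
t: 5.6
tool_pos: [0.4781, -0.1134, 0.0379]
ee_rot: [3.142, -0.0, 0.347]
contact_force: [-0.3, -1.0, 1.7]
width: 0.0001
grasp_force: 0.7
```

Call:
servo_tool([
  [0, 0, 0.0005, 0],
  [0, 0, 0.001, 0],
])

```text
t: 5.8
tool_pos: [0.4781, -0.1133, 0.037]
ee_rot: [3.141, -0.0, 0.347]
contact_force: [-0.1, 1.2, 2.8]
width: 0.0002
grasp_force: 1.5
```

Call:
servo_tool([
  [0, 0, -0.005, 0],
  [0, 0, -0.018, 0],
  [0, 0, -0.033, 0],
  [0.005, 0.004, -0.038, 0],
  [0.02, 0.015, -0.038, 0],
  [0.035, 0.027, -0.038, 0],
  [0.05, 0.038, -0.038, 0],
  [0.055, 0.042, -0.038, 0],
  [0.055, 0.042, -0.033, 0],
  [0.055, 0.042, -0.025, 0],
  [0.055, 0.042, -0.019, 0],
  [0.055, 0.042, -0.017, 0],
  [0.055, 0.042, -0.017, 0],
])

```text
t: 7.1
tool_pos: [0.5432, -0.1339, 0.0534]
ee_rot: [-3.141, 0.001, 0.347]
contact_force: [-0.2, -0.8, 0.3]
width: -0.0002
grasp_force: 0.0
```

```bash
python3 - <<'E'
from h import *
d=look('scene','s6.png');cv2.imwrite('pics/s6c.png',cv2.resize(d['frame'][225:300,260:350,::-1],None,fx=7,fy=7,interpolation=2))
w=cloud(d)
for v in range(268,284,2): print(v,[tuple((1e3*w[v,u]).round().astype(int).tolist()) for u in range(284,304,3)])
E
```

```text
268 [(473, -75, 49), (478, -80, 51), (484, -84, 53), (490, -88, 54), (498, -88, 49), (504, -92, 51), (512, -92, 46)]
270 [(470, -82, 51), (475, -87, 53), (483, -88, 50), (490, -88, 47), (495, -95, 52), (503, -94, 46), (508, -101, 51)]
272 [(468, -86, 49), (473, -91, 51), (478, -99, 58), (485, -100, 55), (492, -101, 53), (498, -105, 54), (505, -107, 52)]
274 [(465, -93, 50), (471, -96, 50), (475, -105, 58), (481, -108, 57), (487, -114, 61), (496, -109, 51), (502, -112, 52)]
276 [(462, -100, 51), (467, -105, 55), (474, -107, 53), (479, -114, 58), (485, -117, 59), (492, -118, 56), (500, -118, 52)]
278 [(460, -104, 50), (465, -110, 53), (471, -115, 56), (476, -120, 59), (482, -122, 59), (491, -119, 50), (498, -121, 49)]
280 [(458, -109, 50), (463, -115, 53), (468, -121, 58), (473, -125, 59), (482, -123, 52), (490, -123, 48), (495, -128, 51)]
282 [(455, -115, 50), (461, -118, 50), (467, -122, 51), (474, -124, 50), (480, -127, 50), (487, -129, 49), (493, -132, 49)]
```

View pics/s6c.png

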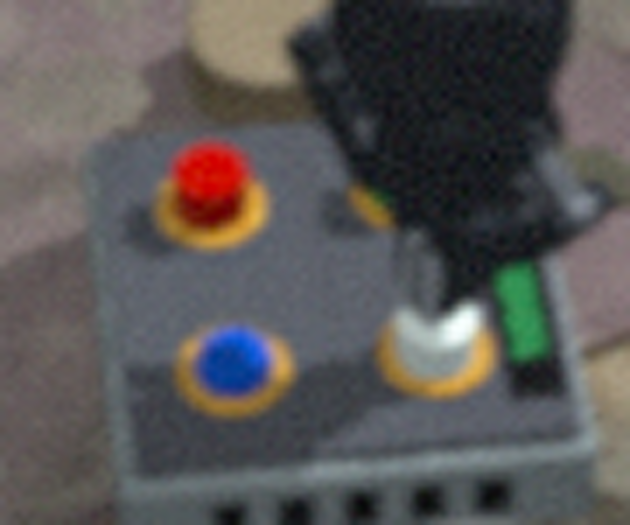

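The blue key is fully in, with its top at z≈58 mm at (235,362). The red key is out, and the fingers stand over white at (440,310). Next I press white to the same depth (TCP 0.037) in small steps.

Call:
servo_tool([
  [0, 0, 0.002, 0],
  [0, 0, 0.004, 0],
  [0, 0, 0.005, 0],
  [0, 0, 0.006, 0],
  [0, 0, 0.007, 0],
  [0, 0, 0.008, 0],
  [0, 0, 0.009, 0],
  [0, 0, 0.01, 0],
  [0, 0, 0.011, 0],
])

```text
t: 8.05
tool_pos: [0.544, -0.1342, 0.0429]
ee_rot: [3.142, 0.0, 0.347]
contact_force: [-1.3, 0.1, 3.2]
width: 0.0
grasp_force: 1.5
```

Call:
servo_tool([
  [0, 0, 0.001, 0],
  [0, 0, 0.002, 0],
  [0, 0, 0.003, 0],
  [0, 0, 0.003, 0],
])

```text
t: 8.45
tool_pos: [0.5439, -0.1342, 0.0397]
ee_rot: [-3.142, 0.0, 0.347]
contact_force: [-0.3, 0.4, 1.7]
width: 0.0001
grasp_force: 0.5
```

Call:
servo_tool([
  [0, 0, 0.001, 0],
  [0, 0, 0.002, 0],
  [0, 0, 0.002, 0],
])

```text
t: 8.75
tool_pos: [0.5439, -0.1341, 0.0378]
ee_rot: [-3.142, 0.0, 0.347]
contact_force: [-0.4, -0.6, 0.8]
width: -0.0002
grasp_force: 0.6
```

Call:
servo_tool([
  [0, 0, 0.0005, 0],
  [0, 0, 0.001, 0],
  [0, 0, 0.001, 0],
])

```text
t: 9.05
tool_pos: [0.5439, -0.1342, 0.0369]
ee_rot: [3.142, 0.0, 0.347]
contact_force: [-0.4, -0.9, 2.1]
width: -0.0003
grasp_force: 1.1
```

Call:
servo_tool([
  [0, 0, -0.005, 0],
  [0, 0, -0.018, 0],
  [0, 0, -0.033, 0],
  [0.004, -0.005, -0.038, 0],
  [0.015, -0.02, -0.038, 0],
  [0.028, -0.037, -0.038, 0],
  [0.039, -0.052, -0.038, 0],
  [0.043, -0.057, -0.038, 0],
  [0.043, -0.057, -0.033, 0],
  [0.043, -0.057, -0.025, 0],
  [0.043, -0.057, -0.019, 0],
  [0.043, -0.057, -0.017, 0],
  [0.043, -0.057, -0.017, 0],
])

```text
t: 10.35
tool_pos: [0.5644, -0.0666, 0.0532]
ee_rot: [-3.141, 0.001, 0.346]
contact_force: [0.2, 0.3, -0.5]
width: 0.0001
grasp_force: 0.0
```

```bash
python3 - <<'E'
from h import *
d=look('scene','s7.png');cv2.imwrite('pics/s7c.png',cv2.resize(d['frame'][225:300,260:350,::-1],None,fx=7,fy=7,interpolation=2))
w=cloud(d)
for v in range(268,278,2): print(v,[tuple((1e3*w[v,u]).round().astype(int).tolist()) for u in range(316,331,3)])
E
```

```text
268 [(541, -109, 51), (547, -112, 51), (555, -113, 48), (559, -121, 55), (568, -119, 48)]
270 [(538, -115, 51), (540, -126, 62), (547, -127, 60), (557, -125, 52), (563, -128, 53)]
272 [(534, -124, 55), (540, -127, 55), (546, -131, 57), (551, -137, 61), (560, -135, 54)]
274 [(531, -128, 55), (537, -133, 56), (543, -137, 58), (550, -139, 56), (558, -138, 51)]
276 [(528, -134, 55), (532, -141, 61), (541, -140, 55), (548, -143, 54), (555, -144, 52)]
```

View pics/s7c.png

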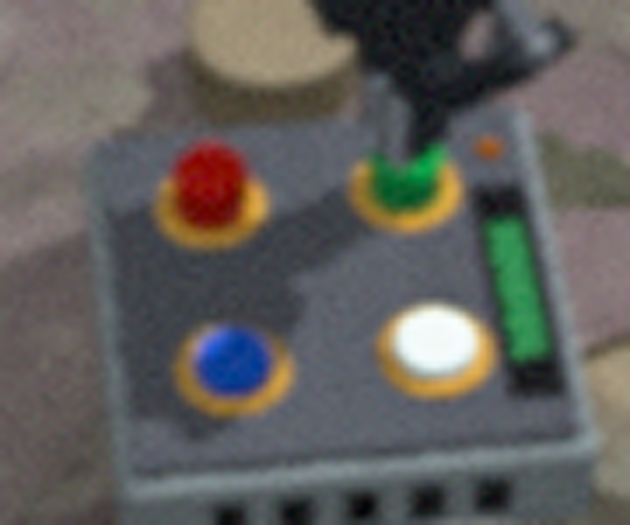

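Blue (235,360) and white (437,340) are both in and red is out. The fingers stand on green at (410,155).

Call:
servo_tool([
  [0, 0, 0.002, 0],
  [0, 0, 0.004, 0],
  [0, 0, 0.005, 0],
  [0, 0, 0.006, 0],
  [0, 0, 0.007, 0],
  [0, 0, 0.008, 0],
  [0, 0, 0.009, 0],
  [0, 0, 0.01, 0],
  [0, 0, 0.011, 0],
])

```text
t: 11.3
tool_pos: [0.565, -0.066, 0.0429]
ee_rot: [3.141, 0.0, 0.347]
contact_force: [-1.6, -0.2, 3.5]
width: 0.0001
grasp_force: 1.5
```

Call:
servo_tool([
  [0, 0, 0.001, 0],
  [0, 0, 0.002, 0],
  [0, 0, 0.003, 0],
  [0, 0, 0.004, 0],
  [0, 0, 0.005, 0],
  [0, 0, 0.0055, 0],
  [0, 0, 0.006, 0],
  [0, 0, 0.006, 0],
])

```text
t: 12.1
tool_pos: [0.565, -0.0659, 0.0369]
ee_rot: [3.142, 0.0, 0.347]
contact_force: [-1.2, -0.6, 2.5]
width: 0.0003
grasp_force: 0.9
```

Call:
servo_tool([
  [0, 0, -0.005, 0],
  [0, 0, -0.018, 0],
  [0, 0, -0.038, 0],
  [0, 0, -0.068, 0],
  [0, 0, -0.1, 0],
  [0, 0, -0.14, 0],
  [0, 0, -0.16, 0],
  [0, 0, -0.17, 0],
  [-0.01, 0.02, -0.17, 0],
  [-0.03, 0.06, -0.17, 0],
  [-0.05, 0.1, -0.17, 0],
  [-0.07, 0.14, -0.17, 0],
  [-0.08, 0.16, -0.17, 0],
  [-0.08, 0.16, -0.17, 0],
])

```text
t: 13.5
tool_pos: [0.5422, -0.2485, 0.2062]
ee_rot: [3.141, 0.002, 0.34]
contact_force: [0.5, -0.1, -0.1]
width: -0.0001
grasp_force: 0.0
```

```bash
python3 - <<'E'
from h import *
d=look('scene','s8.png');cv2.imwrite('pics/s8c.png',cv2.resize(d['frame'][200:350,240:440,::-1],None,fx=4,fy=4,interpolation=2))
w=cloud(d)
for v in range(246,256,2): print(v,[tuple((1e3*w[v,u]).round().astype(int).tolist()) for u in range(312,327,3)])
E
```

```text
246 [(564, -41, 51), (570, -45, 51), (576, -49, 53), (583, -51, 52), (591, -52, 49)]
248 [(560, -49, 53), (563, -58, 60), (571, -60, 59), (578, -62, 57), (587, -61, 53)]
250 [(554, -60, 59), (561, -63, 59), (569, -64, 56), (574, -69, 59), (583, -69, 55)]
252 [(553, -62, 55), (556, -73, 64), (564, -72, 60), (571, -75, 60), (583, -69, 48)]
254 [(552, -64, 50), (556, -73, 57), (563, -74, 55), (571, -75, 52), (579, -76, 50)]
```

View pics/s8c.png

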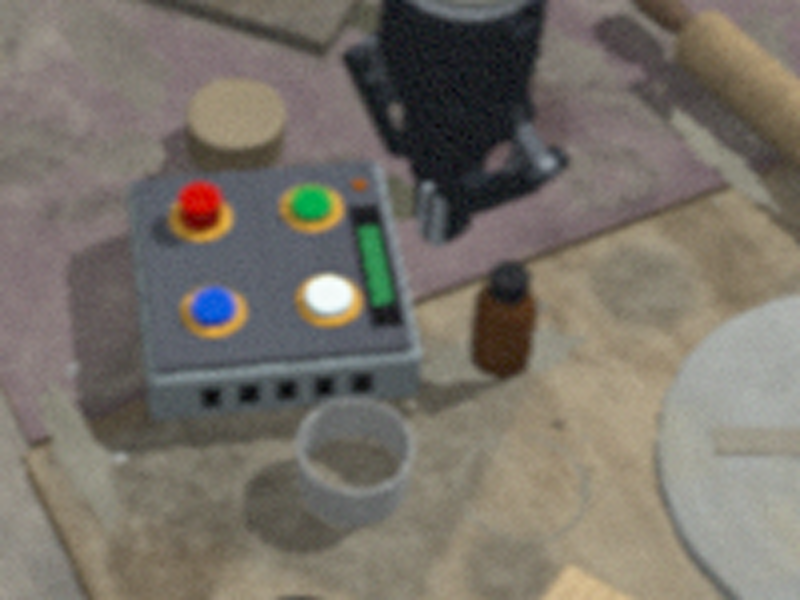

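The final crop shows blue (213,305), white (328,295) and green (310,203) all in. Red (200,203) is out, the things in view are undisturbed, and the arm is clear.

```bash
python3 -c "
from station import arm
print(arm.hand_in())"
```

```text
the job is handed in; nothing more can be done
None
```

I pushed the blue, white and green keys fully in, in that order and with low force readings (under 4 N), left the red key out and the loose things unmoved, and handed the job in; the hand-in returned no verdict.

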